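# Ready a torch for its fresh battery

### The job

The torch in the round dock needs its battery changed: pick the one C cell (the middle size of battery) out of the catch-all tray and stand it upright in the well of the wooden battery stand, let go of it, and then twist off that torch's tail cap, which may have a right-hand or a left-hand thread, so try both ways. Finish while still gripping the cap, held still and level straight above the torch, clearly lifted off by about 5 to 10 cm. Leave the torch in the square dock alone and do not tip over the other batteries.

Things in the scene. Friction and masses are not known exactly. Their poses are not given: they have to be found in the camera images.
- c_cell: The C cell: upright cylinder 26 mm in diameter and 50 mm tall (with a 2 mm stud on top), 65 g, dark with a copper band near the top. Stands in the tray among larger and smaller batteries. Origin: centre of its underside, z up.
- d_cell_1: Bystander: D cell, 33 mm in diameter, 61 mm tall, standing in the tray. Origin: centre of underside.
- d_cell_2: Bystander: a second D cell, the same, standing in the tray.
- aa_cell: Bystander: AA cell, 14.5 mm in diameter, 50 mm tall, standing in the tray. Origin: centre of underside.
- tape_roll: Bystander: small roll of clear tape, 48 mm across, 18 mm high, lying in the tray.
- matchbox: Bystander: cardboard matchbox 36 x 53 x 14 mm lying in the tray.
- tray: Wooden catch-all tray, fixed, 200 mm (x) by 290 mm (y), 30 mm high, walls and floor 6 mm thick. Six things lie in it in two rows, at least about 70 mm apart centre to centre. Origin: centre of its underside.
- stand: Pale wooden battery stand, fixed: block 70 x 70 mm, 30 mm high, with one round well in the middle. Origin: centre of its underside, z up; the well's floor is 10 mm above it.
- stand_hole0 (a point): Centre of the mouth of the stand's well, 30 mm above the sideboard: the well is 32 mm in diameter with a small chamfer and 20 mm deep.
- dock_round: Round torch dock: a fixed flat grey disc 90 mm across, 12 mm high. The torch standing on it is the one to open. Origin: centre of its underside.
- dock_square: Square torch dock: a fixed flat grey slab 90 x 90 mm, 12 mm high. Its torch is to be left alone. Origin: centre of its underside.
- torch_1: Torch standing head down, fixed firmly in one of the two docks (which one changes). Dark metal, 125 mm tall to its shoulder, head 60 mm and barrel 44 mm across; a 26.5 mm neck above is hidden in its cap. One torch's cap opens anticlockwise seen from above, the other's clockwise; nothing outside shows which. Origin: centre of its underside, z up.
- torch_2: Torch standing head down, fixed firmly in one of the two docks (which one changes). Dark metal, 125 mm tall to its shoulder, head 60 mm and barrel 44 mm across; a 26.5 mm neck above is hidden in its cap. One torch's cap opens anticlockwise seen from above, the other's clockwise; nothing outside shows which. Origin: centre of its underside, z up.
- cap_1: Cap on torch_1: round, dark, 52 mm diameter, 31 mm tall, 60 g. Origin: centre of its open underside, seated 126.5 mm above the torch's origin. Quarter-turn thread: the right way it turns easily, is free to lift straight off after 56 to 68 degrees and meets an end stop at 123 to 135; the wrong way it meets a firm stop within 13 degrees, then slips in the fingers. Locked, it lifts only 2 mm. Sideways play 1.5 mm.
- cap_2: Cap on torch_2: round, dark, 52 mm diameter, 31 mm tall, 60 g. Origin: centre of its open underside, seated 126.5 mm above the torch's origin. Quarter-turn thread: the right way it turns easily, is free to lift straight off after 56 to 68 degrees and meets an end stop at 123 to 135; the wrong way it meets a firm stop within 13 degrees, then slips in the fingers. Locked, it lifts only 2 mm. Sideways play 1.5 mm.
Things that resemble listed ones, but are neither listed nor needed, are in the scene too. Leave any green or yellow look-alike of the c_cell alone.

How it is judged:
By the outcome, as a careful person would: the job done as asked, in the order asked, and still so for the second after the job is handed in, while the arm keeps its last pose, push and grip.
It also fails if it takes over 54 s, if anything falls off the work surface, if the arm or the gripper's body presses on something with over 40 N, if the wrist force passes 120 N, or if a joint passes its speed limit or range.

### The arm

A 6-joint arm with a two-finger parallel gripper is mounted at the origin on the work surface. World frame = base frame: x ahead of the robot, y to its left, z up, the work surface at z = 0. Lengths are in mm, angles in rad, forces in N, time in s.
With the tool pointing down it reaches from about 275 to 1000 mm from the base axis. Payload 8.4 kg.
Tool frame: the origin (TCP) lies on the centre line of the jaws, within the pads' length; the fingertips stand r.tip_reach ahead of it and the grasp point (between the pads) lies 11 mm behind it (r.tip_reach is the distance from the TCP to the fingertips, in mm); z points along the fingers, y is the line along which they close (so a half turn about z gives the same grasp; the last joint's range is limited). The gripper opens to 85 mm and grips with 20 to 120 N. Pads are 22 mm wide; open, the fingers measure 114 mm over their backs; the gripper's body (76 mm by 85 mm) begins 54 mm behind the grasp point. The pads swing forward as they close: fully open they stand 13 mm farther back than shut.
Start: joints at [-1.248, 0.353, 1.633, -0, 1.155, -0.002], TCP at [199.448, -592.325, 239.281] pointing down, gripper open.
Joint ranges: [-2.63, 2.63], [-0.92, 2.1], [0.06, 2.66], [-1.3, 4.44], [0, 2.69], [-3.02, 3.02]. Speed limits (rad/s): [2.22, 2.22, 2.79, 3.14, 3.14, 3.14].

### API

Orientations are given as [roll, pitch, yaw] about the fixed x, y, z axes, in that order (R = Rz(yaw) Ry(pitch) Rx(roll)).
In Python, from rig import r gives the robot as it stands.
- The arm moves only by the tool carry_out, never from a script. Its argument "targets" is a list of rows, each an object with "dp": the shift along the tool's x, y, z in mm, a list of three; "yaw": the turn about the tool's z in degrees. A call has 1 to 12 rows; each row is the pose to reach, as a shift and turn from the pose commanded when the call began, along the tool's axes at that moment; what a row does not reach only later rows make up. A row lasts 1/8 s, in which the tool goes at most 62.5 mm and 10.7 degrees, less where a joint would pass 70% of its speed; a pose out of reach is approached as far as the arm can. A call with a gripper value outside its range is refused whole. "fingers" is the opening, from -1 (shut) to 1 (fully open), so that 0 is half open, set as the call begins (left out, the last holds). The fingers move at their own pace and stop on an object; "grip_force" is the grip in N (left out, the last holds). Time passes only in rows, so rows that repeat a pose let the fingers close. It gives the time, the measured TCP pose, the force, the opening and the grip force at its end, in the units of the state.
- r.sense(): the state, without advancing time (a new reading comes with each control period).
- r.grab_frame(name): name is "side" or "top"; returns the picture (384x512x3 uint8, red, green, blue); there is no depth.
- r.get_calibration(name): a dict with "fx", "fy", "cx", "cy" (pixels), "rvec" (rotation vector, rad) and "tvec" (3), from world to camera coordinates, as OpenCV has them. Camera axes: x right, y down, z forward; pixel columns grow to the right and rows downward; lengths in mm; the calibration is good to about 2 mm. A picture is of the moment at which its call begins. get_calibration takes no time and is no camera call.
- r.sign_off(): hands the job in; it is judged then, once.
The state is a dict: "clock": time; "qpos": joint angles; "qvel": joint speeds; "joint_efforts": joint torques, N m; "eef_pos": TCP position; "tcp_rot": TCP orientation; "contact_force": force on the tool from outside, world axes, zero at the start; "wrist_torque": the same for the moment, N m; "opening": opening from 0.0 (shut) to 1.0 (fully open); "grasp_force": force on a finger pad.
Only numpy, scipy, OpenCV 4.12 (cv2) and the standard library are available. Lean on these libraries where they do the work, as an engineer would, in place of code of your own. Each camera call takes 0.05 s, during which the arm holds its last target. There are 200 camera calls.

## Working session

There is one attempt and no reset: what is moved stays moved. The work goes in short steps, Python scripts to look and compute and a tool call to move; the robot and the scene stay as the last step left them, time stands still between calls to the robot, and variables do not carry over. Pictures are saved under pics/ and viewed, at most 10 in all, crops included, and the job is handed in when it is done.

Besides the shell and the picture viewer there is one more tool, called after "Call:" as a command line: name --argument value ..., lists and objects as JSON in quotes. carry_out: Moves the arm, as the interface text tells. Its arguments: {"type":"object","properties":{"targets":{"type":"array","items":{"type":"object","properties":{"dp":{"type":"array","items":{"type":"number"}},"yaw":{"type":"number"}}}},"fingers":{"type":"number"},"grip_force":{"type":"number"}},"required":["targets"]}

```bash
mkdir -p pics; ls
python3 - <<'E'
from rig import r
import cv2
for n in("side","top"):
    im=r.grab_frame(n); cv2.imwrite(f"pics/{n}0.png",im[:,:,::-1]); print(n,r.get_calibration(n))
print(r.sense(), r.tip_reach)
E
```

```text
pics
side {'fx': 408.1099009648693, 'fy': 408.1099009648693, 'cx': 254.75117808397877, 'cy': 188.6902922069211, 'rvec': array([ 0.4216423 , -2.79583687,  1.09429173]), 'tvec': array([489.99863535, 149.72552489, 901.04093905])}
top {'fx': 452.42840828675327, 'fy': 452.42840828675327, 'cx': 258.0706038390256, 'cy': 183.8336975609715, 'rvec': array([ 2.1292866 , -2.17351923,  0.05812545]), 'tvec': array([ 84.7808087 , 514.07068153, 988.2372725 ])}
{'clock': 0.1, 'qpos': array([-1.24839756e+00,  3.53578588e-01,  1.63404030e+00, -7.30220569e-06,
        1.15519120e+00, -2.41342792e-03]), 'qvel': array([-0.0001319 , -0.00100682, -0.00470757,  0.00054937, -0.00171435,
       -0.00036396]), 'joint_efforts': array([-4.20753886e-04, -6.06360984e+01, -3.42820609e+01,  2.00637970e-05,
        4.05062281e-03, -5.82359121e-06]), 'eef_pos': array([ 199.31897145, -591.94025864,  238.64526091]), 'tcp_rot': array([-3.14037520e+00,  3.73877720e-06,  3.24815149e-01]), 'contact_force': array([0.53771212, 0.18572868, 0.29489249]), 'wrist_torque': array([ 0.00904182, -0.01869604, -0.00477854]), 'grasp_force': 0.0, 'opening': 1.0002443544105033} 8.0
```

View pics/top0.png

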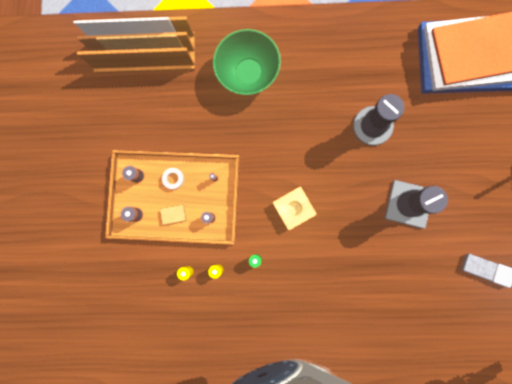

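View pics/side0.png

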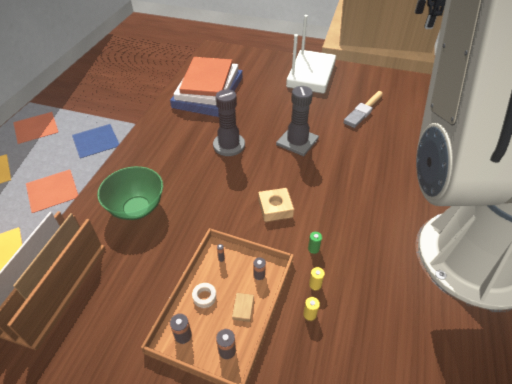

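The top view shows the C cell at about (208,217), between the AA at (213,177) and the D cells at (132,174) and (131,214). The stand is at (294,208), and the round-dock torch has its cap at (390,108) and its dock at (374,126). The side view agrees, with the C cell at about (259,268) and the round-dock torch at (228,120).

```bash
cat > h.py <<'E'
import numpy as np, cv2
from rig import r
def cam(n):
    c=r.get_calibration(n); K=np.array([[c['fx'],0,c['cx']],[0,c['fy'],c['cy']],[0,0,1]]); return K,cv2.Rodrigues(c['rvec'])[0],c['tvec'].reshape(3),c
def ray(n,u,v,z):
    K,R,t,_=cam(n); d=R.T@np.linalg.solve(K,[u,v,1]); o=-R.T@t; return o+d*(z-o[2])/d[2]
def proj(n,p):
    K,R,t,c=cam(n); return cv2.projectPoints(np.float64(p).reshape(-1,1,3),c['rvec'],c['tvec'],K,None)[0].reshape(-1,2)
def tri(a,b):
    P=[np.c_[cam(n)[1],cam(n)[2]] for n in("top","side")]; P=[cam(n)[0]@p for n,p in zip(("top","side"),P)]
    X=cv2.triangulatePoints(P[0],P[1],np.float64(a),np.float64(b)); return (X[:3]/X[3]).ravel()
E
python3 - <<'E'
from h import *
a=cv2.imread("pics/top0.png"); s=cv2.imread("pics/side0.png")
def crop(im,u,v,h=25): return cv2.resize(im[v-h:v+h,u-h:u+h],(260,260),interpolation=cv2.INTER_CUBIC)
m=np.vstack([np.hstack([crop(a,208,217),crop(a,294,208),crop(a,382,116)]),np.hstack([crop(s,259,268),crop(s,277,205),crop(s,228,110)])])
cv2.imwrite("pics/m.png",m)
def blobs(im,mask,u,v,h,name):
    mm=np.zeros_like(mask); mm[v-h:v+h,u-h:u+h]=mask[v-h:v+h,u-h:u+h]
    n,l,st,c=cv2.connectedComponentsWithStats(mm)
    print(name,[(st[i][4],c[i].round(1).tolist(),st[i][:4].tolist()) for i in range(1,n) if st[i][4]>5])
for n,im,L in(("top",a,[(208,217),(294,208),(382,116)]),("side",s,[(259,268),(277,205),(228,110)])):
    hsv=cv2.cvtColor(im,cv2.COLOR_BGR2HSV); 
    br=((hsv[...,1]<80)&(hsv[...,2]>130)).astype(np.uint8)
    blobs(im,br,*L[0],14,n+" cell top"); blobs(im,br,*L[2],25,n+" cap bright")
    pale=((hsv[...,2]>170)&(hsv[...,1]>60)&(hsv[...,1]<150)).astype(np.uint8); blobs(im,pale,*L[1],25,n+" stand")
    u,v=L[1]; print(hsv[v,u-4:u+5].tolist())
E
```

```text
top cell top [(np.int32(89), [206.6, 217.2], [202, 212, 10, 11])]
top cap bright [(np.int32(504), [391.0, 106.1], [378, 94, 26, 25]), (np.int32(357), [372.1, 126.7], [357, 106, 37, 35])]
top stand [(np.int32(1050), [294.7, 207.9], [273, 187, 44, 43])]
[[29, 72, 255], [28, 77, 255], [28, 84, 255], [27, 93, 255], [24, 110, 253], [20, 125, 244], [19, 128, 239], [19, 130, 239], [19, 129, 240]]
side cell top [(np.int32(47), [258.4, 260.8], [254, 257, 11, 8])]
side cap bright [(np.int32(20), [225.8, 86.8], [224, 85, 5, 5]), (np.int32(46), [225.3, 94.4], [219, 92, 14, 6]), (np.int32(114), [209.1, 99.7], [203, 95, 13, 11])]
side stand [(np.int32(700), [275.2, 201.6], [258, 187, 36, 34]), (np.int32(9), [290.1, 214.6], [288, 213, 5, 4])]
[[19, 96, 237], [17, 104, 220], [16, 105, 209], [16, 106, 214], [19, 97, 240], [20, 94, 241], [21, 90, 247], [22, 80, 252], [23, 76, 253]]
```

View pics/m.png

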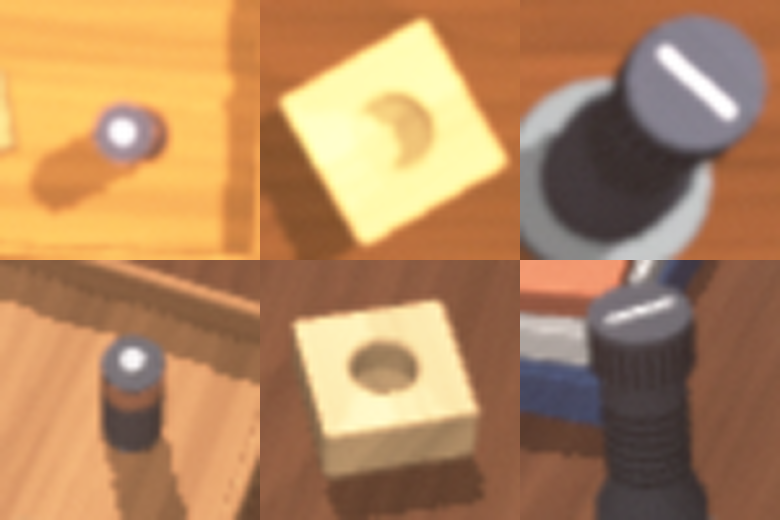

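The crops show the C cell's stud, copper band and dark body clearly. They also show the stand's well and the cap's top face, whose centre is near (390.5,106.6) in the top view and (225.8,95.6) in the side view.

Run:
```python
from h import *
for n,a,b,z in(("cell",(206.4,217.2),(258.7,261.3),57),("hole",(294.6,207.7),(275.3,200.1),30),("cap",(390.5,106.6),(225.8,95.6),169.5)):
    print(n,tri(a,b).round(1),ray("top",*a,z).round(1),ray("side",*b,z).round(1))
c=[(428,18),(281,101),(366,246),(508,160)]
print([ray("top",269+(x-260)/5.2-.5,183+y/5.2-.5,30).round(1)[:2].tolist() for x,y in c])
s=r.sense(); print(s['eef_pos'],s['tcp_rot'])
```

```text
cell [444.3 187.2  55. ] [442.5 186.5  57. ] [446.1 188.8  57. ]
hole [461.7  -5.9  26.9] [460.4  -6.   30. ] [462.5  -3.1  30. ]
cap [ 648.1 -192.   163.5] [ 645.9 -190.6  169.5] [ 645.7 -183.9  169.5]
[[508.5, -21.0], [474.2, 42.6], [411.9, 7.9], [447.1, -53.2]]
[ 199.31897145 -591.94025864  238.64526091] [-3.14037520e+00  3.73877720e-06  3.24815149e-01]
```

Call:
carry_out --targets '[{"dp": [481, -660, 90], "yaw": 18.6}, {"dp": [481, -660, 90], "yaw": 18.6}, {"dp": [481, -660, 90], "yaw": 18.6}, {"dp": [481, -660, 90], "yaw": 18.6}, {"dp": [481, -660, 90], "yaw": 18.6}, {"dp": [481, -660, 90], "yaw": 18.6}, {"dp": [481, -660, 90], "yaw": 18.6}, {"dp": [481, -660, 90], "yaw": 18.6}, {"dp": [481, -660, 90], "yaw": 18.6}, {"dp": [481, -660, 90], "yaw": 18.6}, {"dp": [481, -660, 90], "yaw": 18.6}, {"dp": [481, -660, 90], "yaw": 18.6}]' --fingers 0.2

```text
clock: 1.6
eef_pos: [423.5, 121.0, 156.9]
tcp_rot: [3.142, -0.0, 0.001]
contact_force: [1.5, -0.1, 0.3]
opening: 0.601
grasp_force: 0.0
```

Call:
carry_out --targets '[{"dp": [20, -65, 0], "yaw": 0}, {"dp": [20, -65, 0], "yaw": 0}, {"dp": [20, -65, 70], "yaw": 0}, {"dp": [20, -65, 70], "yaw": 0}, {"dp": [20, -65, 70], "yaw": 0}]'

```text
clock: 2.22
eef_pos: [442.9, 183.0, 87.4]
tcp_rot: [3.141, 0.002, -0.001]
contact_force: [-0.2, 0.7, 0.4]
opening: 0.602
grasp_force: 0.0
```

Run:
```python
from h import *
a=r.grab_frame("top")[:,:,::-1]; s=r.grab_frame("side")[:,:,::-1]
e=r.sense()['eef_pos']; print(e)
for n in("top","side"): print(n,proj(n,[e+[0,0,-8]]).round(1), proj(n,[[444.5,187.5,56]]).round(1))
f=lambda im,u,v,h:cv2.resize(im[v-h:v+h,u-h:u+h],(400,400),interpolation=cv2.INTER_CUBIC)
cv2.imwrite("pics/g.png",np.hstack([f(a,210,210,50),f(s,259,255,50)]))
```

```text
[444.27928835 183.6344442   88.721538  ]
top [[206.  216.1]] [[206.  216.3]]
side [[260.4 252.9]] [[259.6 261.3]]
```

View pics/g.png

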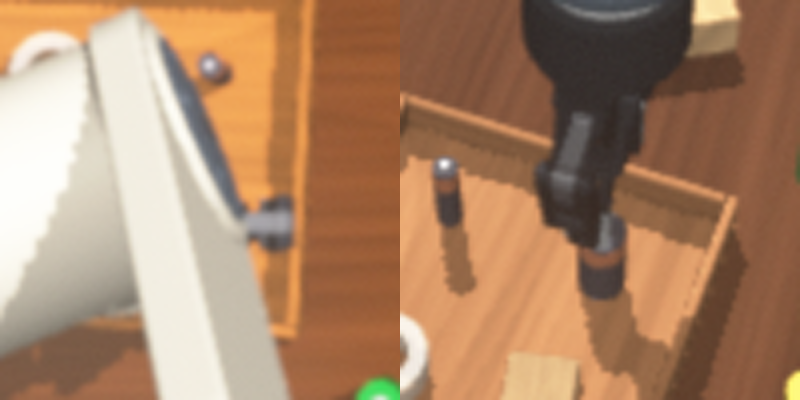

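The side view shows the jaws just above the C cell's stud, at about (259,262) in the full image. The top view is blocked by the arm. I'll descend and check the force.

Call:
carry_out --targets '[{"dp": [0, -3, 10], "yaw": 0}, {"dp": [0, -3, 30], "yaw": 0}, {"dp": [0, -3, 50], "yaw": 0}, {"dp": [0, -3, 50], "yaw": 0}]'

```text
clock: 2.82
eef_pos: [442.7, 186.6, 36.5]
tcp_rot: [3.141, 0.001, -0.0]
contact_force: [-0.3, 0.8, 0.6]
opening: 0.598
grasp_force: 0.0
```

Call:
carry_out --targets '[{"dp": [0, 0, 0], "yaw": 0}, {"dp": [0, 0, 0], "yaw": 0}, {"dp": [0, 0, 0], "yaw": 0}, {"dp": [0, 0, 0], "yaw": 0}, {"dp": [0, 0, 0], "yaw": 0}, {"dp": [0, 0, 0], "yaw": 0}]' --fingers -1 --grip_force 30

```text
clock: 3.58
eef_pos: [443.9, 187.0, 38.1]
tcp_rot: [-3.141, -0.001, 0.0]
contact_force: [-0.3, -0.3, 6.6]
opening: 0.294
grasp_force: 29.6
```

Call:
carry_out --targets '[{"dp": [0, 0, -20], "yaw": 0}, {"dp": [0, 0, -70], "yaw": 0}, {"dp": [17, 60, -70], "yaw": 0}, {"dp": [17, 120, -70], "yaw": 0}, {"dp": [17, 170, -65], "yaw": 0}, {"dp": [17, 192, -50], "yaw": 0}, {"dp": [17, 192, -45], "yaw": 0}, {"dp": [17, 192, -45], "yaw": 0}, {"dp": [17, 192, -45], "yaw": 0}]'

```text
clock: 4.7
eef_pos: [460.6, -4.4, 82.5]
tcp_rot: [-3.141, -0.001, 0.001]
contact_force: [0.6, 0.9, -0.4]
opening: 0.295
grasp_force: 29.7
```

Run:
```python
from h import *
a=r.grab_frame("top")[:,:,::-1]; s=r.grab_frame("side")[:,:,::-1]
q=r.sense();e=q['eef_pos']; print(e,q['opening'],q['grasp_force'],q['contact_force'])
b=e-[0,0,0]; b[2]=e[2]-38+6
for n in("top","side"): print(n,"base",proj(n,[b]).round(1), "hole",proj(n,[[461.5,-5,30]]).round(1))
f=lambda im,u,v,h:cv2.resize(im[v-h:v+h,u-h:u+h],(400,400),interpolation=cv2.INTER_CUBIC)
cv2.imwrite("pics/h.png",np.hstack([f(a,294,208,40),f(s,275,190,40)]))
```

```text
[460.6286393   -4.45097942  82.49084139] 0.2904354523231159 29.732773303985596 [ 0.59405774  1.37313893 -0.92880041]
top base [[294.2 207.2]] hole [[294.1 207.2]]
side base [[276.5 194.1]] hole [[275.9 199.6]]
```

View pics/h.png

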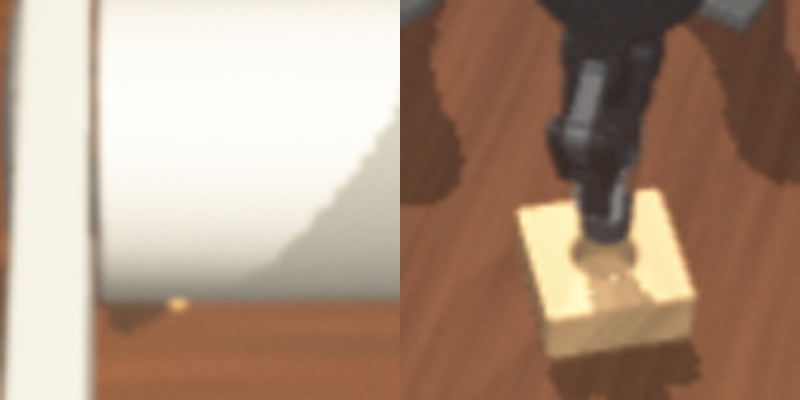

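The side view shows the cell's bottom at about (275.5,196), centred over the well at about (275.5,201). I'll lower it and check the force.

Call:
carry_out --targets '[{"dp": [0, 0, 12], "yaw": 0}, {"dp": [0, 0, 20], "yaw": 0}, {"dp": [0, 0, 26], "yaw": 0}, {"dp": [0, 0, 26], "yaw": 0}]'

```text
clock: 5.3
eef_pos: [459.8, -5.3, 55.4]
tcp_rot: [-3.142, 0.001, 0.0]
contact_force: [0.7, 0.3, -0.9]
opening: 0.294
grasp_force: 29.7
```

No contact force and the base is about 7 mm inside the well, so I'll continue down.

Call:
carry_out --targets '[{"dp": [0, 0, 5], "yaw": 0}, {"dp": [0, 0, 9], "yaw": 0}, {"dp": [0, 0, 13], "yaw": 0}, {"dp": [0, 0, 13], "yaw": 0}]'

```text
clock: 5.8
eef_pos: [460.1, -5.2, 42.8]
tcp_rot: [-3.142, 0.001, 0.0]
contact_force: [0.4, -0.1, -1.6]
opening: 0.288
grasp_force: 29.7
```

Call:
carry_out --targets '[{"dp": [0, 0, 1], "yaw": 0}, {"dp": [0, 0, 1], "yaw": 0}, {"dp": [0, 0, 1], "yaw": 0}, {"dp": [0, 0, 1], "yaw": 0}]' --fingers 0.2

```text
clock: 6.3
eef_pos: [460.4, -5.2, 42.2]
tcp_rot: [-3.142, -0.0, 0.0]
contact_force: [0.2, 0.7, -0.0]
opening: 0.604
grasp_force: 0.0
```

Call:
carry_out --targets '[{"dp": [0, 0, -20], "yaw": 0}, {"dp": [0, 0, -50], "yaw": 0}, {"dp": [0, 0, -110], "yaw": 0}, {"dp": [0, 0, -170], "yaw": 0}, {"dp": [60, 60, -190], "yaw": -10}, {"dp": [100, 100, -190], "yaw": -20}, {"dp": [140, 140, -190], "yaw": -30}, {"dp": [186, 184, -190], "yaw": -40}, {"dp": [186, 184, -190], "yaw": -50}, {"dp": [186, 184, -190], "yaw": -60}, {"dp": [186, 184, -190], "yaw": -70}, {"dp": [186, 184, -190], "yaw": -74}]' --fingers 1

```text
clock: 7.8
eef_pos: [646.2, -189.2, 231.8]
tcp_rot: [-3.141, -0.0, 1.295]
contact_force: [-0.0, -0.5, -0.5]
opening: 1.002
grasp_force: 0.0
```

Run:
```python
from h import *
a=r.grab_frame("top")[:,:,::-1]; s=r.grab_frame("side")[:,:,::-1]
q=r.sense();e=q['eef_pos']; print(e,q['opening'],q['qpos'],q['tcp_rot'])
for n in("top","side"): print(n,proj(n,[e,[646,-189,169.5]]).round(1))
f=lambda im,u,v,h:cv2.resize(im[v-h:v+h,u-h:u+h],(400,400),interpolation=cv2.INTER_CUBIC)
cv2.imwrite("pics/i.png",np.hstack([f(s,275,200,40),f(s,228,90,50)]))
```

```text
[ 646.19348919 -189.17381062  231.90196031] 1.0013983508380253 [-2.87019946e-01  4.34113136e-01  1.52845153e+00 -2.19479289e-06
  1.17946424e+00 -8.65360053e-03] [-3.14115640e+00 -1.74667785e-06  1.29243082e+00]
top [[398.3  97.2]
 [389.6 106.6]]
side [[225.   72.4]
 [226.4  94.5]]
```

View pics/i.png

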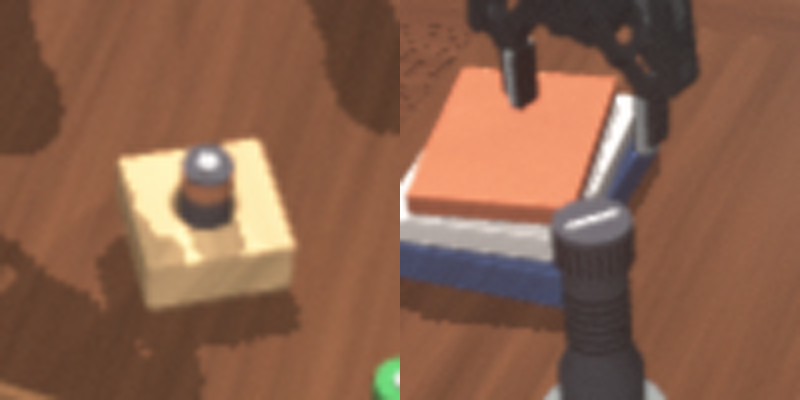

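The cell stands upright in the well at about (276,196), and the open jaws straddle the cap, whose top is at about (226,94). Lowering onto the cap.

Call:
carry_out --targets '[{"dp": [0, 0, 30], "yaw": 0}, {"dp": [0, 0, 60], "yaw": 0}, {"dp": [0, 0, 80], "yaw": 0}, {"dp": [0, 0, 80], "yaw": 0}]'

```text
clock: 8.4
eef_pos: [645.4, -188.9, 150.5]
tcp_rot: [-3.139, -0.0, 1.291]
contact_force: [-0.7, -0.1, 0.1]
opening: 0.996
grasp_force: 0.0
```

Call:
carry_out --targets '[{"dp": [0, 0, 0], "yaw": 0}, {"dp": [0, 0, 0], "yaw": 0}, {"dp": [0, 0, 0], "yaw": 0}, {"dp": [0, 0, 0], "yaw": 0}, {"dp": [0, 0, 0], "yaw": 0}, {"dp": [0, 0, 0], "yaw": 0}]' --fingers -1 --grip_force 40

```text
clock: 9.15
eef_pos: [647.2, -189.5, 153.9]
tcp_rot: [3.139, 0.0, 1.292]
contact_force: [-1.0, 0.7, 6.0]
opening: 0.598
grasp_force: 41.7
```

Call:
carry_out --targets '[{"dp": [0, 0, 0], "yaw": -8}, {"dp": [0, 0, 0], "yaw": -16}, {"dp": [0, 0, 0], "yaw": -24}]'

```text
clock: 9.52
eef_pos: [646.5, -188.7, 153.4]
tcp_rot: [3.141, -0.001, 1.713]
contact_force: [-2.9, -2.3, 4.7]
opening: 0.595
grasp_force: 40.7
```

```bash
python3 -c "
from h import *
q=r.sense();print(q['wrist_torque'],q['contact_force'],q['tcp_rot'],q['eef_pos'],q['qpos'][5])"
```

```text
[-0.50699496  0.40964295 -0.87267604] [-2.85729249 -2.33397396  4.73042082] [ 3.14068062e+00 -7.64980747e-04  1.71338369e+00] [ 646.49742662 -188.68035329  153.39629227] -0.4299470790527032
```

Call:
carry_out --targets '[{"dp": [0, 0, 0], "yaw": 8}, {"dp": [0, 0, 0], "yaw": 16}, {"dp": [0, 0, 0], "yaw": 24}, {"dp": [0, 0, 0], "yaw": 32}, {"dp": [0, 0, 0], "yaw": 40}, {"dp": [0, 0, 0], "yaw": 48}]'

```text
clock: 10.28
eef_pos: [647.2, -189.8, 153.4]
tcp_rot: [3.139, -0.001, 0.868]
contact_force: [0.5, -0.8, 3.0]
opening: 0.592
grasp_force: 41.2
```

```bash
python3 -c "
from h import *
q=r.sense();print(q['wrist_torque'],q['contact_force'],q['tcp_rot'],q['eef_pos'],q['qpos'][5])"
```

```text
[-0.19749016 -0.04100233  0.0530502 ] [ 0.51181116 -0.8212336   3.04497723] [ 3.13901277e+00 -6.27182756e-04  8.68212955e-01] [ 647.22857401 -189.79574745  153.42228203] 0.4156217271226842
```

Clockwise turns freely (0.05 N m, against 0.87 N m the other way), so I'll go on past the release angle.

Call:
carry_out --targets '[{"dp": [0, 0, 0], "yaw": 9}, {"dp": [0, 0, 0], "yaw": 18}, {"dp": [0, 0, 0], "yaw": 27}, {"dp": [0, 0, 0], "yaw": 36}, {"dp": [0, 0, 0], "yaw": 45}, {"dp": [0, 0, 0], "yaw": 54}, {"dp": [0, 0, 0], "yaw": 54}]'

```text
clock: 11.15
eef_pos: [648.2, -190.0, 153.6]
tcp_rot: [3.14, -0.005, -0.07]
contact_force: [5.3, -3.3, 1.7]
opening: 0.596
grasp_force: 41.5
```

Call:
carry_out --targets '[{"dp": [0, 0, -3], "yaw": 0}, {"dp": [0, 0, -6], "yaw": 0}, {"dp": [0, 0, -8], "yaw": 0}]'

```text
clock: 11.52
eef_pos: [647.8, -190.4, 160.4]
tcp_rot: [3.14, -0.004, -0.068]
contact_force: [7.3, -6.3, -7.9]
opening: 0.59
grasp_force: 42.9
```

```bash
python3 -c "
from h import *
q=r.sense();print(q['wrist_torque'],q['contact_force'],q['tcp_rot'],q['eef_pos'],q['qpos'][5])"
```

```text
[-0.93942427 -1.20560552 -0.07738889] [ 7.30737727 -6.27772905 -7.85977064] [ 3.13970677 -0.00360781 -0.06756222] [ 647.84074444 -190.41167791  160.3989022 ] 1.3514021815727435
```

Call:
carry_out --targets '[{"dp": [1, 1, 0], "yaw": 0}, {"dp": [1, 1, -6], "yaw": 0}, {"dp": [1, 1, -14], "yaw": 0}, {"dp": [1, 1, -25], "yaw": 0}, {"dp": [1, 1, -40], "yaw": 0}, {"dp": [1, 1, -60], "yaw": 0}, {"dp": [1, 1, -68], "yaw": 0}, {"dp": [1, 1, -68], "yaw": 0}, {"dp": [1, 1, -68], "yaw": 0}, {"dp": [1, 1, -68], "yaw": 0}]'

```text
clock: 12.78
eef_pos: [646.9, -190.1, 227.3]
tcp_rot: [-3.141, 0.001, -0.07]
contact_force: [-0.2, 0.1, -1.7]
opening: 0.596
grasp_force: 43.4
```

Run:
```python
from h import *
s=r.grab_frame("side")[:,:,::-1]
q=r.sense();e=q['eef_pos']; print(e,q['opening'],q['grasp_force'],q['contact_force'],q['tcp_rot'])
print(proj("side",[[646,-189,137],[646,-189,169.5],[*e[:2],e[2]-13]]).round(1))
cv2.imwrite("pics/j.png",cv2.resize(s[30:250,170:320],(480,704))[:600])
```

```text
[ 646.98132477 -190.17596737  227.42753703] 0.5917477342929207 43.441985081881285 [ 0.02478694 -0.20051271 -0.9476733 ] [-3.14135747e+00  1.06840385e-03 -6.96290036e-02]
[[227.  105.1]
 [226.4  94.5]
 [225.2  78.5]]
```

View pics/j.png

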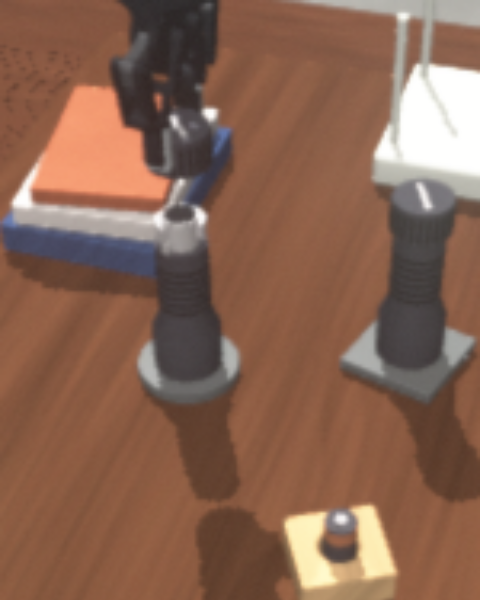

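The cap is held in the jaws at about (225,75), the bare neck is at about (226,99), the cell stands at about (276,197), and the square-dock torch is untouched. I'll lift 10 mm more so the height is clearly within range, then settle.

Call:
carry_out --targets '[{"dp": [0, 0, -5], "yaw": 0}, {"dp": [0, 0, -9], "yaw": 0}, {"dp": [0, 0, -9], "yaw": 0}, {"dp": [0, 0, -9], "yaw": 0}, {"dp": [0, 0, -9], "yaw": 0}, {"dp": [0, 0, -9], "yaw": 0}, {"dp": [0, 0, -9], "yaw": 0}, {"dp": [0, 0, -9], "yaw": 0}]'

```text
clock: 13.82
eef_pos: [647.3, -190.3, 237.1]
tcp_rot: [-3.142, 0.0, -0.07]
contact_force: [-0.9, -0.3, -0.9]
opening: 0.593
grasp_force: 43.4
```

```bash
python3 -c "
from rig import r
q=r.sense();print(q['eef_pos'],q['grasp_force'],abs(q['qvel']).max());print(r.sign_off())"
```

```text
[ 647.27039145 -190.26273836  237.08576409] 43.442251570522785 0.0021521076209826285
the job is handed in; nothing more can be done
None
```

The job is handed in at 13.8 s: the C cell stands upright in the stand's well, and the round-dock torch's cap came off clockwise and is held still and level about 8 cm above its seat.

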